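Hang the round parts basket on the twin hook

TASK

Pick up the round parts basket by its handle and hang it on the twin hook of the blue stand, so that the bar of the handle lies across both prongs and the basket hangs free and still. The square basket is somebody else's: leave it where it stands.

Things in the scene. Friction and masses are not known exactly. Their poses are not given: they have to be found in the camera images.
- round_basket: Round perforated steel basket, 120 mm across, 70 mm high, open top, 0.3 to 0.5 kg, with a rigid upright arched handle of 10 mm round bar in its y-z plane: uprights at y = -65 and +65 mm and a level bar along y, axis 155 mm above the underside (80 mm of opening above the rim). Origin: centre of the underside, z up. Stands loose on the bench; half a turn makes no difference.
- round_handle (a point): Middle of the round basket's level handle bar, on the bar's axis, 155 mm above its underside; axes as the basket's (bar along y). Here the bar carries a flat black grip, 10 mm thick (x), 40 mm long (y), 24 mm tall, centred on this point, to pinch from above with the fingers closing along x; hung, it sits between the prongs.
- hook_stand: Fixed blue stand; two 8 mm prongs at y -40, 40 mm, open towards -x (robot side). Origin on the bench under mid-seat, z up. Level seat x -30 to 30, top z 230 mm; tips turn up to x -52 (top 252); behind, prongs rise 10 mm to cross bar (top 246) and post at x 115. Foot 20 high, x -70..140, y -95..95. Hung bar: along y, axis z 235. Enter from -x above the tips, prongs under the bar, then lower.
- square_basket: Square perforated steel basket, 120 by 120 mm, 70 mm high, with the same handle (bar along its y, axis 155 mm up, 140 mm wide, same black grip), standing near the round one: a bystander to be left in place. Origin: centre of its underside.
Things that resemble listed ones, but are neither listed nor needed, are in the scene too. Leave any pink look-alike of the round_basket alone.

How it is judged:
By the outcome, as a careful person would: the job done as asked, in the order asked, and still so for the second after the job is handed in, with the robot touching nothing.
It also fails if it takes over 51 s, if anything falls off the work surface, if the arm or the gripper's body presses on something with over 40 N, if the wrist force passes 120 N, or if a joint passes its speed limit or range.

ROBOT

A 7-joint arm with a two-finger parallel gripper is mounted at the origin on the work surface. World frame = base frame: x ahead of the robot, y to its left, z up, the work surface at z = 0. Lengths are in m, angles in rad, forces in N, time in s.
With the tool pointing down it reaches from about 0.35 to 0.9 m from the base axis. Payload 8.1 kg.
Tool frame: the origin (TCP) lies midway between the tips of the shut fingers; the grasp point (between the pads) lies 19 mm behind it (bot.grip_depth is the distance from the TCP to the grasp point, in m); z points along the fingers, y is the line along which they close (so a half turn about z gives the same grasp; the last joint's range is limited). The gripper opens to 92 mm and grips with 3 to 60 N. Pads are 19 mm wide; open, the fingers measure 130 mm over their backs; the gripper's body (75 mm by 190 mm) begins 47 mm behind the grasp point.
Start: joints at [1.105, 0.434, 0.025, 1.573, -0.012, 1.134, -0.075], TCP at [0.222, -0.584, 0.227] pointing down, gripper open.
Joint ranges: [-2.62, 2.62], [-0.44, 2.09], [-1.27, 1.32], [0.08, 2.57], [-1.32, 4.46], [0.12, 2], [-2.74, 2.74]. Speed limits (rad/s): [2.22, 2.22, 3.01, 3.01, 3.14, 3.14, 3.14].

INTERFACE

Orientations are given as a unit quaternion [w, x, y, z].
In Python, from station import bot gives the robot as it stands. The module is installed in compiled form; this text tells all that it offers. Calls block until the motion is done:
- bot.reach(position, orientation): joint-space move of the TCP to a pose.
- bot.move_linear(position, feed=0.15, rotation=None): straight line of the TCP; rotation=None keeps the orientation; feed is the mean speed in m/s.
- bot.set_joints(angles): joint-space move.
- bot.open() and bot.grasp(): open the fingers fully, or close them until they stop; the grip force is fixed at half the most.
- bot.hold(seconds).
- bot.inverse_kinematics(position, orientation): joint angles nearest the present ones, or None.
- bot.sense(): the state.
- bot.camera(name): name is "scene" or "top" or "wrist"; returns a dict with "image" (480x640x3 uint8, red, green, blue), "range_z" (480x640 float32, m along the optical axis (not along the pixel's ray), 0 where there is no reading), "fx", "fy", "cx", "cy" (pixels), "position" and "attitude" of the camera in the world; the wrist camera has in their place "T_tool_cam" (4x4, takes a point from camera to tool coordinates, whose origin is the TCP and whose axes are the flange's). Camera axes: x right, y down, z forward; pixel columns grow to the right and rows downward; lengths in m; the calibration is good to about 2 mm. A picture is of the moment at which its call begins: read the wrist's pose just before it.
A pose or a line that the arm cannot do raises bot.Unreachable and nothing moves.
- bot.hand_in(): hands the job in; it is judged then, once.
The state is a dict: "time": time; "joints": joint angles; "joint_vel": joint speeds; "joint_torque": joint torques, N m; "tool_pos": TCP position; "ee_rot": TCP orientation; "wrist_force": force on the tool from outside, world axes, zero at the start; "torque": the same for the moment, N m; "grip_width": opening from 0.0 (shut) to 1.0 (fully open); "grasp_force": force on a finger pad.
Only numpy, scipy, OpenCV 4.12 (cv2) and the standard library are available. Lean on these libraries where they do the work, as an engineer would, in place of code of your own. Each camera call takes 0.05 s, during which the arm holds its last target. There are 200 camera calls.

## Working session

There is one attempt and no reset: what is moved stays moved. The work goes in short steps, each a Python script; the robot and the scene stay as the last script left them, time stands still between calls to the robot, and variables do not carry over. Pictures are saved under pics/ and viewed, at most 10 in all, crops included, and the job is handed in when it is done.

```bash
mkdir -p pics; cat > h.py <<'E'
import numpy as np, cv2
from scipy.spatial.transform import Rotation as R
from station import bot
def Rm(a):
    a=np.array(a,float)
    return a if a.shape==(3,3) else R.from_quat(a,scalar_first=True).as_matrix()
def cloud(c):
    z=c["range_z"]; v,u=np.mgrid[:480,:640]
    P=np.stack([(u-c["cx"])/c["fx"]*z,(v-c["cy"])/c["fy"]*z,z],-1)
    return P@Rm(c["attitude"]).T+np.array(c["position"])
E
python3 - <<'E'
from h import *
ims=[]
for n in("scene","top"):
    c=bot.camera(n); ims.append(c["image"]); np.savez(f"{n}.npz",**{k:np.array(v) for k,v in c.items()})
    print(n,c["position"],c["attitude"],c["fx"])
    cv2.imwrite(f"pics/{n}.png",c["image"][...,::-1])
print(bot.sense())
E
```

```text
scene [ 1.112242   -0.4181559   0.80605337] [-0.33900005  0.86158791  0.34942097 -0.14370187] 490.3426368690928
top [0.58127393 0.01742974 1.0537853 ] [ 0.03381895 -0.69893381  0.71427139 -0.01281349] 473.12559584787283
{'time': 0.1, 'joints': array([ 1.10539546,  0.43514938,  0.02494777,  1.57401355, -0.01161063,
        1.13399078, -0.07508952]), 'joint_vel': array([ 0.00051928, -0.00117866,  0.00014071, -0.00028116,  0.00066013,
        0.00143663,  0.00014002]), 'joint_torque': array([ 3.99178709e-03, -6.69123459e+01,  9.88685600e-01, -3.15143216e+01,
       -6.04180712e-02,  3.73859145e-02,  8.03226499e-05]), 'tool_pos': array([ 0.22161243, -0.58389693,  0.2260227 ]), 'ee_rot': array([-6.84642909e-04,  9.83595379e-01,  1.80387440e-01, -1.80715420e-04]), 'wrist_force': array([ 0.75096325,  0.35976203, -0.22967977]), 'torque': array([ 0.05427298,  0.0083396 , -0.00261072]), 'grasp_force': 0.0, 'grip_width': 1.0029415001660318}
```

View pics/scene.png

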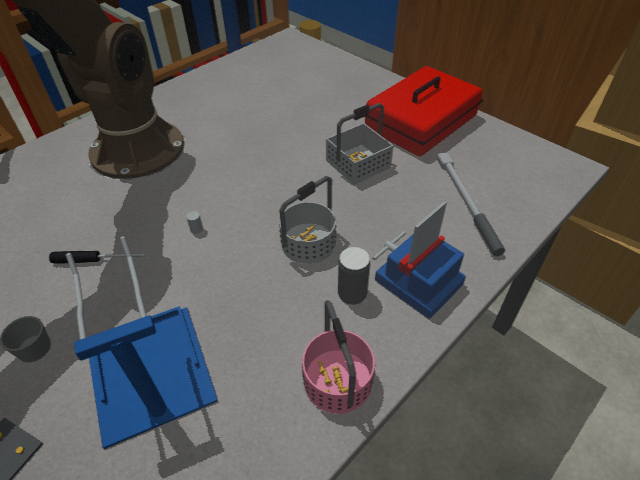

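View pics/top.png

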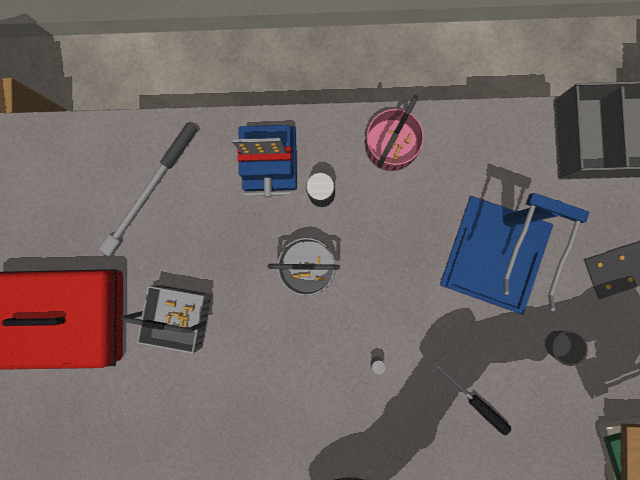

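The scene shows the grey round basket at (308,230), the square one at (358,150), a pink look-alike at (340,368), and the stand at (150,370). In the top view the grey round basket is at (307,266) with its handle bar from (270,267) to (338,267). The pink one is at (394,138), the square one at (174,318), and the stand's prongs at (520,260) and (565,265).

Candidates for round_basket: the grey round one at (307,266), the pink round one at (394,138), which is excluded, and the square grey one at (174,318), which is somebody else's. I choose (307,266).

```bash
cat > m.py <<'E'
from h import *
def line(P):
    c=P.mean(0); d=np.linalg.svd(P-c,full_matrices=False)[2][0]; return c,d
for n,uv in(("top",(304,266)),("scene",(308,205))):
    c=np.load(n+".npz"); W=cloud(c); im=c["image"]; ok=c["range_z"]>0
    hsv=cv2.cvtColor(im,cv2.COLOR_RGB2HSV)
    v,u=np.mgrid[:480,:640]
    near=(abs(u-uv[0])<50)&(abs(v-uv[1])<50)&ok
    m=near&(W[...,2]>.135)&(W[...,2]<.175)
    P=W[m]; ctr,d=line(P)
    g=m&(im.max(-1)<50); 
    t=(P-ctr)@d
    print(n,"bar",len(P),ctr,d,np.percentile(t,[1,99]),"ends mid",ctr+d*np.percentile(t,[1,99]).mean(),"zpct",np.percentile(P[:,2],[5,50,95]))
    if g.sum()>5: print(" grip",g.sum(),W[g].mean(0),(W[g].max(0)+W[g].min(0))/2)
    r=near&(W[...,2]>.06)&(W[...,2]<.078); Q=W[r]
    A=np.c_[2*Q[:,:2],np.ones(len(Q))]; s=np.linalg.lstsq(A,(Q[:,:2]**2).sum(1),rcond=None)[0]
    print(" rim",len(Q),s[:2],np.sqrt(s[2]+s[0]**2+s[1]**2))
    # stand
    blue=cv2.inRange(hsv,(100,120,40),(125,255,255))>0
    reg=(u>435) if n=="top" else (u<230)&(v>230)
    f=blue&reg&ok&(W[...,2]>.012)&(W[...,2]<.03)
    box=cv2.minAreaRect((W[f][:,:2]*1000).astype(np.float32)); print(" foot",f.sum(),box,np.median(W[f][:,2]))
    b=blue&reg&ok&(W[...,2]>.235)&(W[...,2]<.256)
    if b.sum()>20:
        cc,dd=line(W[b]); print(" cross",b.sum(),cc,dd,np.percentile((W[b]-cc)@dd,[1,99]),np.percentile(W[b][:,2],[5,50,95]))
    p=(~blue)&reg&ok&(W[...,2]>.212)&(W[...,2]<.262)
    k,lab,st,cen=cv2.connectedComponentsWithStats(p.astype(np.uint8))
    for i in range(1,k):
        if st[i,4]>60:
            Q=W[lab==i]; s=Q[(Q[:,2]<.238)&(Q[:,2]>.222)]; cc,dd=line(s); print(" prong",st[i],cc,dd,np.percentile((s-cc)@dd,[1,99]),np.percentile(Q[:,2],[2,50,98]))
E
python3 m.py
python3 -c "
import cv2;i=cv2.imread('pics/top.png');j=cv2.imread('pics/scene.png')
cv2.imwrite('pics/crop.png',cv2.hconcat([cv2.resize(i[216:316,254:354],(400,400)),cv2.resize(j[165:265,258:358],(400,400))]))"
```

```text
top bar 383 [0.57723252 0.07898794 0.16030215] [-0.03760807 -0.99924559 -0.00968923] [-0.06912316  0.06496522] ends mid [0.57731071 0.08106534 0.16032229] zpct [0.15072659 0.15962004 0.16786183]
 grip 132 [0.57873484 0.08453243 0.16420719] [0.57843528 0.08004478 0.16016949]
 rim 269 [0.5771673  0.08150276] 0.05805557035015318
 foot 769 ((592.9351806640625, -333.3180847167969), (177.6986846923828, 209.09503173828125), 70.86062622070312) 0.018934287279936513
 cross 782 [ 0.66749282 -0.35938148  0.24421334] [-0.28629238 -0.95811509  0.00722129] [-0.04849724  0.050101  ] [0.23727369 0.2447577  0.24726079]
 prong [503 205  33  90 450] [ 0.59662448 -0.29028865  0.23120161] [-0.93283274  0.35586011 -0.0564505 ] [-0.08182148  0.0586276 ] [0.22604008 0.23447195 0.24991911]
 prong [548 218  33  94 511] [ 0.57102131 -0.36573514  0.23121908] [-0.93612142  0.34705798 -0.05681062] [-0.08038157  0.06235574] [0.22517917 0.23382073 0.25003843]
scene bar 460 [0.58248069 0.07164184 0.15551287] [0.03872325 0.99907323 0.01879321] [-0.06345546  0.07095451] ends mid [0.58262588 0.07538789 0.15558334] zpct [0.14268948 0.15667313 0.1666947 ]
 grip 225 [0.58326418 0.07621328 0.15649345] [0.58153541 0.07445578 0.15237204]
 rim 517 [0.57137007 0.1551042 ] 0.10413651563889499
 foot 682 ((596.657470703125, -339.7385559082031), (178.0693359375, 209.00201416015625), 69.46947479248047) 0.01905029624542831
 cross 1346 [ 0.67394545 -0.36681935  0.24379531] [-0.35873276 -0.93343472  0.00323063] [-0.05018301  0.04761122] [0.2365271  0.24495637 0.2468444 ]
 prong [121 236  26  83 477] [ 0.59128592 -0.29111106  0.23134786] [ 0.93265163 -0.35734189  0.04967606] [-0.0530497   0.08126429] [0.22645006 0.2357887  0.24954748]
 prong [ 66 253  21  87 548] [ 0.56165177 -0.36489133  0.23105444] [ 0.93582225 -0.3502154   0.03982319] [-0.05138792  0.08216193] [0.22639044 0.23532269 0.24946348]
```

View pics/crop.png

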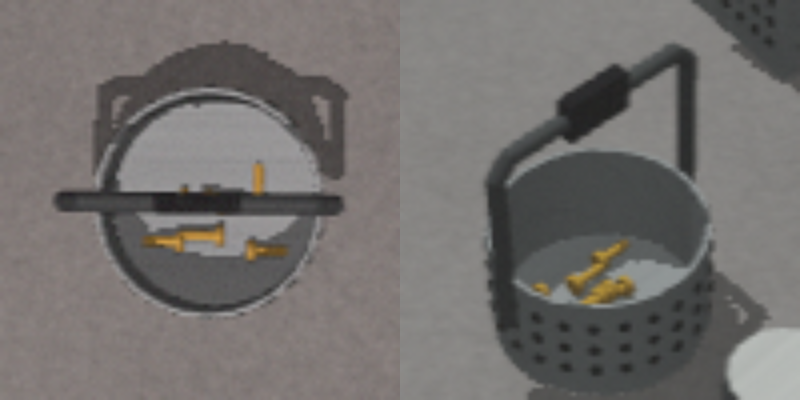

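The crop confirms it: a grey, perforated round basket with a black grip at the middle of a level bar that runs nearly along y. The two views agree to about 5 mm on the handle and the stand, and heights and sizes match the description. Next I check IK and go above the handle.

```bash
cat >> h.py <<'E'
def q(phi): return (R.from_euler('z',phi,degrees=True)*R.from_euler('x',180,degrees=True)).as_quat(scalar_first=True)
H=np.array([.580,.078,.155]); hy=-2.2
S=np.array([.562,-.3235,0]); sy=-20.3
sx=np.array([np.cos(np.radians(sy)),np.sin(np.radians(sy)),0])
E
python3 - <<'E'
from h import *
up=np.array([0,0,1])
for o in(90,-90):
    for p,a in((H+.2*up,hy),(H-.019*up,hy),(H+.12*up,hy),(S-.17*sx+.256*up,sy),(S+.256*up,sy),(S+.3*up,sy)):
        j=bot.inverse_kinematics(p,q(o+a)); print(o,p.round(3),None if j is None else np.round(j,2))
s=bot.sense(); o=90
p=s["tool_pos"]; bot.move_linear([p[0],p[1],.40],feed=.2)
E
```

```text
90 [0.58  0.078 0.355] [ 0.31  0.4  -0.78  1.42  0.28  1.44 -0.51]
90 [0.58  0.078 0.136] [ 0.21  0.54 -0.63  1.74  0.38  0.98 -0.6 ]
90 [0.58  0.078 0.275] [ 0.29  0.43 -0.74  1.56  0.3   1.27 -0.53]
90 [ 0.403 -0.265  0.256] [ 0.73  0.2  -0.31  1.85  0.07  1.11  0.05]
90 [ 0.562 -0.324  0.256] [ 0.6   0.47 -0.25  1.45  0.12  1.24 -0.02]
90 [ 0.562 -0.324  0.3  ] [ 0.6   0.45 -0.25  1.38  0.11  1.33 -0.01]
-90 [0.58  0.078 0.355] [ 0.45  0.48 -1.06  1.41  0.42  1.49  2.51]
-90 [0.58  0.078 0.136] [ 0.46  0.7  -1.07  1.72  0.68  1.13  2.29]
-90 [0.58  0.078 0.275] [ 0.46  0.54 -1.06  1.54  0.48  1.34  2.45]
-90 [ 0.403 -0.265  0.256] [-0.45  0.28  1.18  1.92 -0.29  1.12 -2.65]
-90 [ 0.562 -0.324  0.256] [-0.21  0.67  1.15  1.52 -0.62  1.35 -2.5 ]
-90 [ 0.562 -0.324  0.3  ] [-0.21  0.63  1.15  1.45 -0.57  1.43 -2.54]
```

Offset +90 works with comfortable joint margins. I go above the handle and measure it with the wrist camera.

```bash
python3 - <<'E'
from h import *
up=np.array([0,0,1])
bot.reach(H+.2*up,q(90+hy)); bot.hold(.3)
s=bot.sense(); c=bot.camera("wrist")
T=np.eye(4);T[:3,:3]=Rm(s["ee_rot"]);T[:3,3]=s["tool_pos"]; M=T@np.array(c["T_tool_cam"])
c["position"],c["attitude"]=M[:3,3],M[:3,:3]
W=cloud(c); im=c["image"]
m=(c["range_z"]>0)&(W[...,2]>.14)&(W[...,2]<.18)&(np.linalg.norm(W[...,:2]-H[:2],axis=-1)<.09)
P=W[m]; k=P.mean(0); d=np.linalg.svd(P-k,full_matrices=False)[2][0]; t=(P-k)@d
print(s["time"],s["tool_pos"],len(P),k,d,np.percentile(t,[1,99]),k+d*np.percentile(t,[1,99]).mean())
g=m&(im.max(-1)<50); print(g.sum(),(np.percentile(W[g],2,axis=0)+np.percentile(W[g],98,axis=0))/2,np.ptp(W[g],axis=0))
cv2.imwrite("pics/w1.png",im[...,::-1])
E
```

```text
4.0833 [0.58005693 0.07774496 0.35498605] 1850 [0.57904647 0.08476289 0.16017214] [-0.03647914 -0.99909123  0.02204518] [-0.06185638  0.07137406] [0.57887287 0.08000837 0.16027705]
134 [0.57936081 0.10081836 0.15857856] [0.0117612  0.13128682 0.01963562]
```

View pics/w1.png

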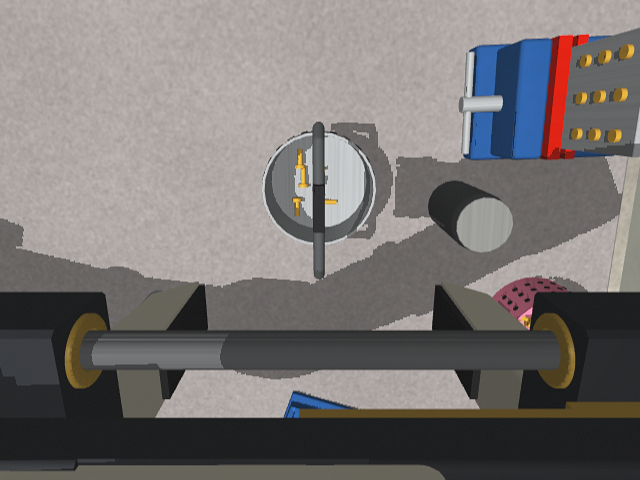

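The wrist view shows the bar from (318,125) to (318,275), midway between the fingers. Its centre measures (0.579, 0.080) and the top of the bar is at 0.160, as expected. Now the grasp and lift.

```bash
python3 - <<'E'
from h import *
up=np.array([0,0,1]); H=np.array([.579,.0795,.155])
bot.move_linear(H+.04*up,feed=.15,rotation=q(90+hy)); bot.move_linear(H-.019*up,feed=.06)
print(bot.sense()["wrist_force"]); bot.grasp(); s=bot.sense(); print(s["grip_width"]*92,s["grasp_force"],s["tool_pos"])
bot.move_linear(H+.02*up,feed=.04); s=bot.sense(); print(s["grip_width"]*92,s["grasp_force"],s["wrist_force"])
bot.move_linear(H+.125*up,feed=.15); bot.hold(.3); s=bot.sense(); print(s["time"],s["grip_width"]*92,s["grasp_force"],s["wrist_force"],s["torque"],s["tool_pos"])
c=bot.camera("scene"); cv2.imwrite("pics/s2.png",c["image"][...,::-1])
E
```

```text
[ 0.09698312 -0.5417141   0.55945703]
10.00961706258313 29.998473599553108 [0.578994   0.07942287 0.13594767]
9.968542763728296 29.997798912227154 [ 0.08439781  0.98581273 -2.85389916]
9.9917 9.551974732318065 29.997742138803005 [-0.26307252 -0.22148945 -3.935031  ] [-0.01083342 -0.09869932  0.00942621] [0.57875202 0.07944914 0.27934509]
```

View pics/s2.png

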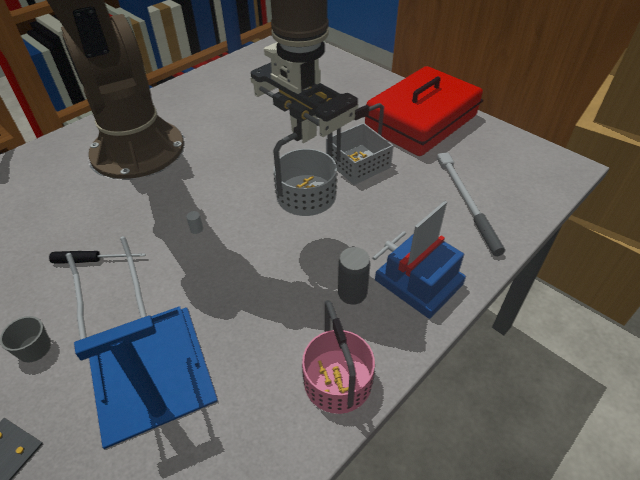

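The basket is held level at (305,180), clear of everything, with about 4 N of weight. I carry it to the entry side of the hook and look before entering.

```bash
python3 - <<'E'
from h import *
up=np.array([0,0,1])
bot.move_linear(S-.17*sx+.279*up,feed=.15,rotation=q(90+sy)); bot.hold(.4)
s=bot.sense(); print(s["time"],s["grip_width"]*92,s["wrist_force"],s["tool_pos"])
ims=[]
for n in("scene","top"):
    c=bot.camera(n); i=c["image"][...,::-1]; ims.append(cv2.resize(i[120:480,:300] if n=="scene" else i[120:480,340:],(400,480)))
    if n=="top":
        W=cloud(c);r=(c["range_z"]>0)&(np.linalg.norm(W[...,:2]-s["tool_pos"][:2],axis=-1)<.085)&(W[...,2]>.2)&(W[...,2]<.225)
        print(r.sum(),W[r].mean(0) if r.any() else 0,np.polyfit(*(((W[r]-s["tool_pos"])@np.c_[sx,np.cross(up,sx)]).T[1],W[r][:,2]),1) if r.sum()>5 else 0)
cv2.imwrite("pics/pre.png",cv2.hconcat(ims))
E
```

```text
13.1667 9.887785325234425 [-0.14359679 -0.48614181 -4.64257902] [ 0.40258329 -0.26450236  0.27900151]
456 [ 0.41444446 -0.23897817  0.20959169] [-0.0051924   0.20973735]
```

View pics/pre.png

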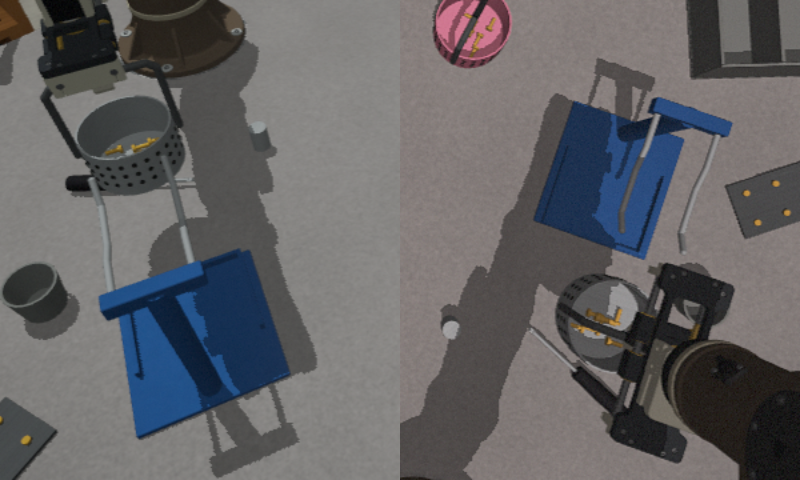

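The handle faces both prongs squarely, the basket is level (rim slope −0.005), and the prong tips at (622,228) and (683,250) are clear ahead. Entering and lowering.

```bash
python3 - <<'E'
from h import *
up=np.array([0,0,1])
bot.move_linear(S+.279*up,feed=.1); bot.hold(.2); s=bot.sense(); f0=s["wrist_force"]; print(f0)
bot.move_linear(S+.226*up,feed=.08)
for z in np.arange(.223,.211,-.0015):
    bot.move_linear(S+z*up,feed=.02); s=bot.sense(); f=s["wrist_force"]-f0; print(round(z,4),f.round(1),s["torque"].round(2))
    if f[2]>3: break
print(s["time"],s["tool_pos"])
ims=[]
for n in("scene","top"):
    c=bot.camera(n); i=c["image"][...,::-1]; ims.append(cv2.resize(i[180:480,:250] if n=="scene" else i[120:420,390:],(400,480)))
cv2.imwrite("pics/low.png",cv2.hconcat(ims))
E
```

```text
[ 1.95871888  0.16551827 -3.19337019]
0.223 [-1.9 -1.  -0.7] [-0.02 -0.08 -0.02]
0.2215 [-2.8 -0.1 -0.2] [-0.04  0.03 -0.  ]
0.22 [-1.4  0.2  0.1] [ 0.01 -0.05  0.06]
0.2185 [-1.9 -0.4 -0.9] [-0.01 -0.01  0.02]
0.217 [-2.3  0.5 -0.1] [-0.02 -0.03 -0.04]
0.2155 [-2.   0.8  2.8] [-0.05 -0.03 -0.03]
0.214 [-3.7  0.7 10.9] [ 0.27  0.63 -0.03]
17.9333 [ 0.56229653 -0.32359338  0.21542572]
```

View pics/low.png

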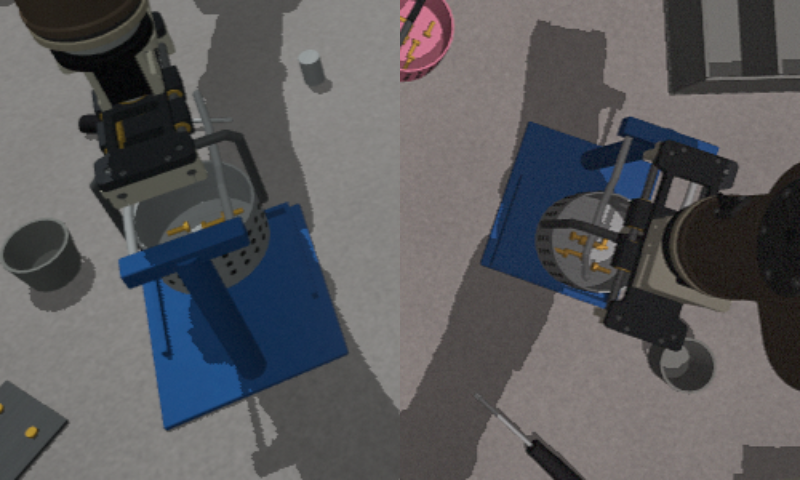

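Contact came at TCP z 0.2155, which is the seat height predicted. Both prongs pass through the handle under the bar, with the gripper between them. Now release and retreat straight up.

```bash
python3 - <<'E'
from h import *
up=np.array([0,0,1])
bot.move_linear(S+.216*up,feed=.02); bot.hold(.2); bot.open(); bot.hold(.3)
bot.move_linear(S+.33*up,feed=.08); bot.move_linear(S-.2*sx+.36*up,feed=.15); bot.hold(2.)
s=bot.sense(); print(s["time"],s["wrist_force"])
ims=[];P=[]
for n in("scene","top"):
    c=bot.camera(n); i=c["image"][...,::-1]; ims.append(cv2.resize(i[180:480,:250] if n=="scene" else i[120:420,390:],(400,480)))
    for k in range(2):
        if k: bot.hold(.7); c=bot.camera(n)
        W=cloud(c)-S; L=np.stack([W@sx,W@np.cross(up,sx),W[...,2]],-1); im=c["image"]
        m=(c["range_z"]>0)&(abs(L[...,0])<.03)&(abs(L[...,1])<.075)&(L[...,2]>.225)&(L[...,2]<.26)&(im.max(-1)<75)
        r=(c["range_z"]>0)&(np.hypot(L[...,0],L[...,1])<.075)&(L[...,2]>.12)&(L[...,2]<.17)
        print(n,m.sum(),L[m].mean(0),np.ptp(L[m],axis=0),"basket",r.sum(),L[r].mean(0))
cv2.imwrite("pics/end.png",cv2.hconcat(ims))
E
```

```text
25.2 [-0.59820695  0.16442287  0.31535998]
scene 824 [0.00380692 0.0014172  0.23714223] [0.04372084 0.13796841 0.02353396] basket 1456 [-0.01868877  0.00294544  0.13756122]
scene 834 [0.00385012 0.00130944 0.23711118] [0.03883883 0.13814957 0.02385773] basket 1456 [-0.01857864  0.00271857  0.13753284]
top 502 [-0.00284402  0.00938403  0.23890588] [0.05707089 0.1369576  0.02413073] basket 947 [-0.00314464 -0.0012141   0.13978024]
top 505 [-0.00279657  0.00865467  0.23890006] [0.05849992 0.13682698 0.02456211] basket 953 [-0.00303772 -0.00124942  0.13980513]
```

View pics/end.png

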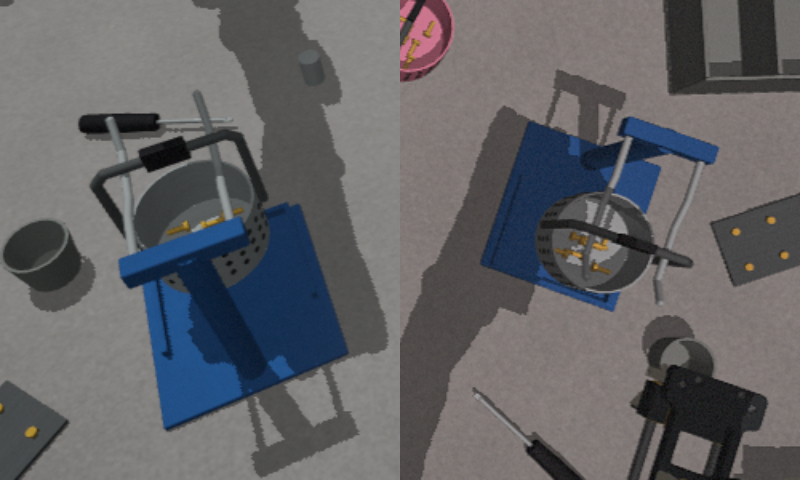

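The bar lies across both prongs with the grip at (165,153) between them. The basket is still, the bar axis is at about 0.235 m, and the robot is clear.

```bash
python3 -c "
from station import bot
print(bot.hand_in())"
```

```text
the job is handed in; nothing more can be done
None
```

The grey round basket hangs free and still with its bar across both prongs of the blue stand; the square and pink baskets were left alone, and I handed the job in at about 27 s of the 51 s limit.

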